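# Seat the mixer spindle and hold it home

## Robot

A 6-joint arm with a two-finger parallel gripper is mounted at the origin on the work surface. World frame = base frame: x ahead of the robot, y to its left, z up, the work surface at z = 0. Lengths are in mm, angles in rad, forces in N, time in s.
With the tool pointing down it reaches from about 350 to 875 mm from the base axis. Payload 4.2 kg.
Tool frame: the origin (TCP) lies midway between the tips of the shut fingers; the grasp point (between the pads) lies 19 mm behind it (arm.grip_point_offset is the distance from the TCP to the grasp point, in mm); z points along the fingers, x is the direction in which the jaws open and shut, and the axes are right-handed (so a half turn about z gives the same grasp; the last joint's range is limited). The gripper opens to 85 mm and grips with 20 to 120 N. Pads are 22 mm wide; open, the fingers measure 114 mm over their backs; the gripper's body (76 mm by 85 mm) begins 54 mm behind the grasp point. The pads swing forward as they close: fully open they stand 13 mm farther back than shut.
Start: joints at [1.5, 0.385, 0.008, 0, -1.194, -0.259], TCP at [202.376, 591.306, 231.312] pointing down, gripper open.
Joint ranges: [-3.14, 3.14], [-1.21, 2.06], [-1.07, 1.41], [-3.16, 2.05], [-2.99, -0.16], [-3.1, 3.1]. Speed limits (rad/s): [2.79, 2.79, 3.14, 3.14, 3.14, 3.14].

## Interface

Orientations are given as a unit quaternion [x, y, z, w].
In Python, from bench import arm gives the robot as it stands.
- The arm moves only by the tool move_arm, never from a script. Its argument "targets" is a list of rows, each a list of 7 numbers: the shift along the tool's x, y, z in cm, then the turn, a rotation vector about the tool's x, y, z in degrees, then the closure in counts, from 0 (fully open) to 255 (shut). In form: [[x, y, z, wx, wy, wz, grip], ...]. A call has 1 to 20 rows; each row is the pose to reach, as a shift and turn from the pose commanded when the call began, along the tool's axes at that moment; what a row does not reach only later rows make up. A row lasts 1/8 s, in which the tool goes at most 62.5 mm and 10.7 degrees, less where a joint would pass 70% of its speed; a pose out of reach is approached as far as the arm can. A call with a gripper value outside its range is refused whole. The fingers move at their own pace and stop on an object; the grip force is fixed at half the most. Time passes only in rows, so rows that repeat a pose let the fingers close. It gives the time, the measured TCP pose, the force and the opening at its end, in the units of the state.
- arm.read_state(): the state, without advancing time (a new reading comes with each control period).
- arm.get_image(name): name is "scene" or "top" or "wrist"; returns (picture, depth): 480x640x3 uint8, blue, green, red; 480x640 float32, mm along the optical axis (not along the pixel's ray), 0 where there is no reading.
- arm.camera_params(name): a dict with "mtx" (3x3 intrinsics, pixels), "world_to_cam" (4x4, takes a point from world to camera coordinates); the wrist camera has in their place "mount" (4x4, takes a point from camera to tool coordinates, whose origin is the TCP and whose axes are the tool frame's). Camera axes: x right, y down, z forward; pixel columns grow to the right and rows downward; lengths in mm; the calibration is good to about 2 mm. A picture is of the moment at which its call begins: read the wrist's pose just before it. camera_params takes no time and is no camera call.
- arm.job_done(): hands the job in, once; it reports no verdict.
Trained networks look in the newest picture that a camera, given by its name, has taken for a name from the list of things; names that differ only in an ending like _2 or _b are one class to them, and where a whole thing is asked for, a point or a joint stands for the part that bears it (a point fixed in the world has none). Each returns a list of dicts, best first, with "score" (0 to 1); they miss things now and then, are a little off and sometimes report something else, mostly with a low value. They report only what shows in the picture. A call takes as long as a camera call. They do not tell look-alikes from the thing itself.
- arm.search_frame(thing, camera): "bbox" ([left, top, right, bottom] in pixels, round what is visible of it).
- arm.tip_of(thing, camera): "uv" ([column, row] in pixels: a listed point, or the origin of a listed thing).
The state is a dict: "clock": time; "joints": joint angles; "joint_vel": joint speeds; "joint_efforts": joint torques, N m; "position": TCP position; "ee_rot": TCP orientation; "contact_force": force on the tool from outside, world axes, zero at the start; "wrist_torque": the same for the moment, N m; "gripper_width": finger opening in mm.
Only numpy, scipy, OpenCV 4.12 (cv2) and the standard library are available. Lean on these libraries where they do the work, as an engineer would, in place of code of your own. Each camera call takes 0.05 s, during which the arm holds its last target.

## Task

Grip the keyed spindle by its black handle, slide it along the slot out of the open end of its white dock, and push its shank down into the steel hub on top of the sample mixer, turning it until the key slips into the keyway. Keep pushing against the spring until the collar is fully home on the hub, and finish like that: still gripping the handle and holding the spindle pressed down (the spring throws it out if you let go). Leave the jar, the dish and the glove box where they are.

Things in the scene. Friction and masses are not known exactly. Their poses are not given: they have to be found in the camera images.
- spindle_grip (a point): Centre of the black handle of the loose keyed spindle, on its axis. The handle is a block 40 mm (along x) by 22 mm (along y: grip it across these flat faces) by 40 mm tall. This point is 42 mm above the collar's underside, 82 mm above the shank's tip. z points up the axis, +x to the key's side, shown by red marks on the handle's top, on its end and on the collar. It starts upright.
- spindle_collar (a point): Centre of the underside of the spindle's steel collar (46 mm in diameter, 6 mm thick; a neck 16 mm in diameter and 16 mm tall joins it to the handle above); same axes as spindle_grip. The spindle starts hanging by this collar in the dock's slot. The collar's underside lies on the hub's top face when the spindle is home.
- spindle: The whole spindle, about 0.2 kg; origin at the tip of its shank, same axes as spindle_grip. The steel shank below the collar is 18 mm in diameter, 40 mm long, chamfered at the tip. A brass key 6 mm wide stands out on its +x side to 14 mm from the axis, from 12 mm above the tip up to the collar, so 12 mm of round nose enters the hub before the key meets it.
- dock_mouth (a point): Open end of the slot in the white dock: mid-width, at the height of the dock's top. +x points along the slot to its closed end, 110 mm in, so the spindle comes out towards -x. The collar starts with its axis 55 to 85 mm in, and is out of the slot once the axis is more than 23 mm outside this point.
- dock: Fixed white dock, 120 mm long (x), 90 mm wide, 69 mm tall; origin under its centre, axes as dock_mouth. The collar rests on ledges at 55 mm height and cannot be lifted out: two 5 mm thick lips, 28 mm apart, cover it with 3 mm of vertical play; side walls leave 2 mm of play each side. The neck passes between the lips; the handle's underside stands 8 mm above them.
- hub_mouth (a point): Centre of the top face of the fixed steel hub, 120 mm above the table; z up. Bore 20 mm in diameter, 55 mm deep, with a keyway 7.5 mm wide over its whole depth, reaching 23 mm from the axis towards +x of this frame; a red strip in the rim closes its outer end. The spindle is home when its +x is turned to this +x and its collar lies on this face.
- mixer: Fixed white sample mixer, a box 180 by 180 mm, 65 mm tall; origin under its centre. The hub, a vertical steel cylinder 60 mm in diameter, rises 55 mm from the middle of its top.
- plunger (a joint): Brass spring plunger in the bore, m pressed down. At 0 its top is 22 mm below the hub's top face; the shank presses it to 0.018 when home. The spring pushes up with 3 N at 0 and about 8 N at 0.018.
- jar: Amber jar with cap, 64 mm in diameter, 85 mm tall, loose; origin at its underside. Leave it alone.
- dish: Round steel bowl, 84 mm across, 36 mm tall, loose; origin at its underside. Leave it alone.
- glovebox: Light blue box, 110 by 220 mm, 70 mm tall, loose; origin at its underside. Leave it alone.
Not all that is in view belongs to the job. What is shaped like the dock but pink or yellow is not meant.

How it is judged (in metres and radians):
On the way, in this order (a step that is already met when the one before it is completed fails the run):
1. the spindle is out of the dock through the slot's open end, in the gripper (x of spindle_collar in the frame of dock_mouth below -0.018 m and height (world z) of spindle_collar above 0.045 m and contact force between the fingers and spindle above 1 N), for 0.1 s.
2. the nose of the shank is in the hub's bore (z of spindle_collar in the frame of hub_mouth below 0.034 m and horizontal distance between spindle_collar and hub_mouth below 0.004 m), for 0.1 s.
At the end, for the whole second after the job is handed in: Collar within 2.5 mm of the hub's top face and 3 mm of its axis, upright (0.06 rad), key in the keyway (0.15 rad), plunger pressed at least 14.5 mm, spindle at rest, the fingers still round the handle (grasp point within 34 mm of its centre), holding it down (z of spindle_collar in the frame of hub_mouth below 0.0025 m and horizontal distance between spindle_collar and hub_mouth below 0.003 m and angle between spindle_grip's own z axis and vertical below 0.06 rad and angle between the x axis of spindle_grip and the x axis of hub_mouth, either way round below 0.15 rad and value of joint plunger above 0.0145 m and linear speed of spindle below 0.02 m/s and contact force between the fingers and spindle above 1 N and distance between the grasp point and spindle_grip below 0.034 m); the arm keeps its last pose, push and grip.
It fails at once if the jar is pushed more than 30 mm or tipped over (distance of jar from where it was at the start of the episode above 0.03 m or angle between jar's own z axis and vertical above 0.5 rad).
It fails at once if the dish is pushed more than 30 mm or tipped over (distance of dish from where it was at the start of the episode above 0.03 m or angle between dish's own z axis and vertical above 0.5 rad).
It fails at once if the glove box is pushed more than 30 mm or tipped over (distance of glovebox from where it was at the start of the episode above 0.03 m or angle between glovebox's own z axis and vertical above 0.5 rad).
It also fails if it takes over 48 s, if anything falls off the work surface, if the arm or the gripper's body presses on something with over 40 N, if the wrist force passes 120 N, or if a joint passes its speed limit or range.

## Working session

There is one attempt and no reset: what is moved stays moved. The work goes in short steps, Python scripts to look and compute and a tool call to move; the robot and the scene stay as the last step left them, time stands still between calls to the robot, and variables do not carry over. Pictures are saved under pics/ and viewed, and the job is handed in when it is done.

Besides the shell and the picture viewer there is one more tool, called after "Request:" by a JSON object that holds its "name" and its "arguments", one argument or row to a line. move_arm: Moves the arm, as the interface text tells. Its arguments: {"type":"object","properties":{"targets":{"type":"array","items":{"type":"array","items":{"type":"number"}}}},"required":["targets"]}

```bash
ls; mkdir -p pics
cat > h.py <<'E'
import numpy as np, cv2
from bench import arm
from scipy.spatial.transform import Rotation as R
def cam(name, st=None):
    p=arm.camera_params(name); K=np.array(p["mtx"])
    if name=="wrist":
        st=st or arm.read_state()
        T=np.eye(4);T[:3,:3]=R.from_quat(st["ee_rot"]).as_matrix();T[:3,3]=st["position"]
        c2w=T@np.array(p["mount"])
    else: c2w=np.linalg.inv(np.array(p["world_to_cam"]))
    return K,c2w
def ray(K,c2w,uv):
    d=c2w[:3,:3]@(np.linalg.inv(K)@[uv[0],uv[1],1]); return c2w[:3,3],d
def atz(K,c2w,uv,z):
    o,d=ray(K,c2w,uv); return o+d*(z-o[2])/d[2]
def dep(K,c2w,uv,D):
    o,d=ray(K,c2w,uv); z=D[int(round(uv[1])),int(round(uv[0]))]; return o+d*z
def proj(K,c2w,P):
    q=np.linalg.inv(c2w)@np.append(P,1); q=K@q[:3]; return q[:2]/q[2]
def tri(rays):
    A=np.zeros((3,3));b=np.zeros(3)
    for o,d in rays:
        d=d/np.linalg.norm(d);M=np.eye(3)-np.outer(d,d);A+=M;b+=M@o
    return np.linalg.solve(A,b)
E
python3 - <<'E'
from h import *
st=arm.read_state();print(st)
for n in ["scene","top","wrist"]:
    im,d=arm.get_image(n);cv2.imwrite(f"pics/{n}0.png",im);np.save(f"{n}0.npy",d)
    K,c=cam(n,st);np.savez(f"{n}0.npz",K=K,c=c);print(n,K[0,0],c[:3,3].round(1),c[:3,2].round(3))
    for t in ["spindle_grip","spindle_collar","dock_mouth","hub_mouth","mixer"]:
        print(n,t,[(np.round(r["uv"],1),round(r["score"],2)) for r in arm.tip_of(t,n)])
E
```

```text
pics
{'clock': 0.0, 'joints': array([ 1.49962148e+00,  3.85545051e-01,  6.66636116e-03, -5.25597933e-04,
       -1.19398253e+00, -2.58600801e-01]), 'joint_vel': array([-1.27533911e-03,  4.71977265e-04,  5.63949008e-05, -3.08024072e-04,
        2.68181867e-03,  3.93423427e-04]), 'joint_efforts': array([ 5.57664771e-04, -3.92289805e+01,  1.88404351e+01,  4.18628320e+00,
       -4.53982342e-03,  8.06249062e-06]), 'position': array([202.18074524, 590.79662209, 230.24043228]), 'ee_rot': array([-5.81371230e-01,  8.13637737e-01, -6.39363741e-04, -8.46655648e-04]), 'contact_force': array([0.67795607, 0.16587718, 0.37401997]), 'wrist_torque': array([0.03841197, 0.00769692, 0.01678648]), 'gripper_width': 85.4813666923245}
scene 442.4776379003983 [ 842.5 -391.1  729.7] [-0.34   0.625 -0.703]
scene spindle_grip [(array([320.4, 223.8]), 0.76), (array([317.9, 253. ]), 0.71)]
scene spindle_collar [(array([319.7, 238.4]), 0.8)]
scene dock_mouth [(array([263.8, 168.4]), 0.92), (array([376., 239.]), 0.86), (array([290.2, 226.9]), 0.62)]
scene hub_mouth []
scene mixer [(array([184.2, 413.8]), 0.62)]
top 503.38355369942536 [ 503.6  147.4 1178.4] [ 0.058 -0.009 -0.998]
top spindle_grip [(array([263.7, 263. ]), 0.82)]
top spindle_collar [(array([267.7, 260.7]), 0.77), (array([266.1, 259.2]), 0.44), (array([277.2, 293.5]), 0.27)]
top dock_mouth [(array([201.8, 369.2]), 0.67), (array([246.8, 205.9]), 0.61), (array([275.1, 291.7]), 0.56), (array([362.1, 266.3]), 0.2)]
top hub_mouth [(array([473.6, 275.4]), 0.87)]
top mixer [(array([456.9, 275.4]), 0.91)]
wrist 352.6370914767602 [272.3 566.6 372.7] [-0.275  0.092 -0.957]
wrist spindle_grip []
wrist spindle_collar []
wrist dock_mouth [(array([561.2,  18.6]), 0.83)]
wrist hub_mouth []
wrist mixer []
```

View pics/scene0.png

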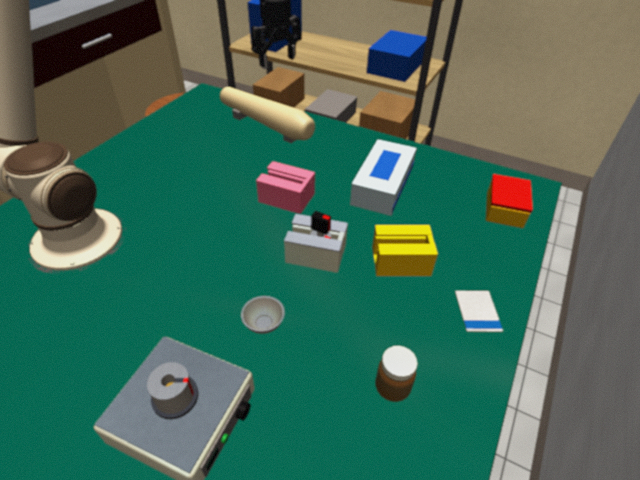

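View pics/top0.png

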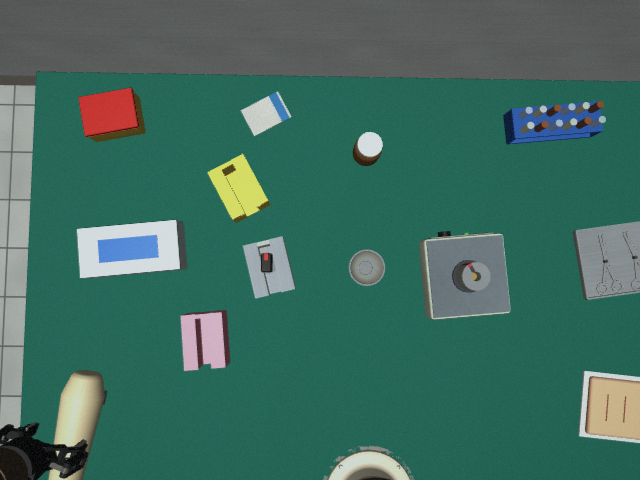

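View pics/wrist0.png

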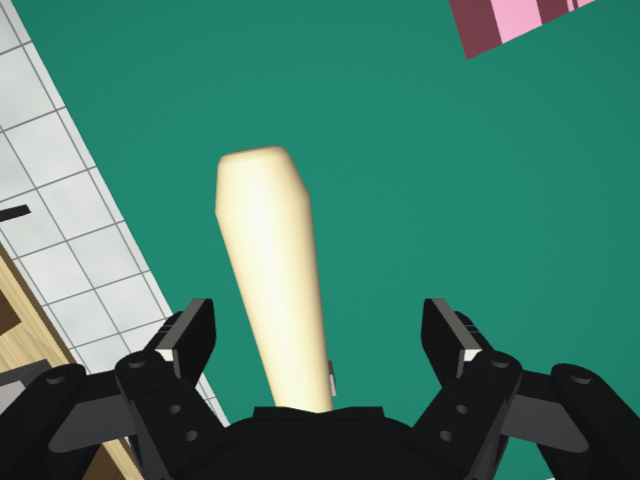

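Run:
```python
from h import *
t=cv2.imread("pics/top0.png");s=cv2.imread("pics/scene0.png")
a=cv2.resize(t[225:310,230:310],(400,425),interpolation=cv2.INTER_CUBIC)
b=cv2.resize(s[200:280,275:355],(400,400),interpolation=cv2.INTER_CUBIC)
b=cv2.copyMakeBorder(b,0,25,0,0,cv2.BORDER_CONSTANT)
cv2.imwrite("pics/crop0.png",np.hstack([a,b]))
z=np.load("top0.npz");K,c=z["K"],z["c"];D=np.load("top0.npy")
z2=np.load("scene0.npz");K2,c2=z2["K"],z2["c"];D2=np.load("scene0.npy")
print("img axes", c[:3,0].round(2),c[:3,1].round(2))
for n,uv in dict(handle=(266,262),docktop=(255,265),hub=(473,276),jar=(369,140),dish=(367,267),pink=(212,340),yellow=(238,195),glove=(128,249)).items():
    print(n,dep(K,c,uv,D).round(1))
print("tri grip",tri([ray(K,c,(263.7,263)),ray(K2,c2,(320.4,223.8))]).round(1))
print("tri coll",tri([ray(K,c,(267.7,260.7)),ray(K2,c2,(319.7,238.4))]).round(1))
print("tri mouth",tri([ray(K,c,(275.1,291.7)),ray(K2,c2,(290.2,226.9))]).round(1))
print("hub",atz(K,c,(473.6,275.4),120).round(1))
```

```text
img axes [ 0.01 -1.    0.01] [-1.   -0.01 -0.06]
handle [524.7 235.3 111.7]
docktop [518.7 263.2  65.7]
hub [ 501.1 -208.9   96.9]
jar [ 503.6  147.4 1178.4]
dish [518.5   8.3   2. ]
pink [353.6 353.8  65.7]
yellow [683.  312.8   4.3]
glove [549.8 541.8  70.9]
tri grip [522.2 241.8  86.7]
tri coll [526.6 235.3  50.5]
tri mouth [460.1 217.2  69.6]
hub [ 502.5 -202.5  120. ]
```

View pics/crop0.png

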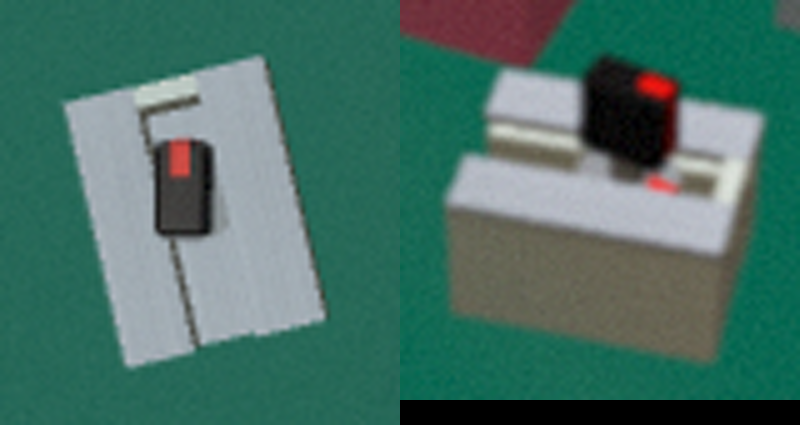

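The white dock is at top pixel (268,267). Its slot is closed at the far edge and open at the near edge, around (275,292). It holds the black handle at (266,262), with the red mark pointing to the far side.

The lookalikes are the pink dock at (205,340) and the yellow one at (238,188); both are empty and the wrong colour. The close crop confirms that the white dock holds the handle and its red marks, so I choose that one.

Next I'll move the wrist camera above it.

```bash
cat >> h.py <<'E'
def go(pos,yawx,st=None):
    """tool pointing down, tool x at yawx deg in world; prints shift cm, rotvec deg"""
    st=st or arm.read_state(); Rt=R.from_quat(st["ee_rot"])
    a=np.radians(yawx); X=np.array([np.cos(a),np.sin(a),0]);Z=np.array([0,0,-1.]);Y=np.cross(Z,X)
    Rg=R.from_matrix(np.c_[X,Y,Z])
    sh=Rt.inv().apply(np.array(pos)-st["position"])/10
    rv=np.degrees((Rt.inv()*Rg).as_rotvec())
    print("shift",sh.round(2),"rot",rv.round(2)); return sh,rv
def show(st=None):
    st=st or arm.read_state(); M=R.from_quat(st["ee_rot"]).as_matrix()
    print("t",round(st["clock"],2),"p",st["position"].round(1),"yawx",np.degrees(np.arctan2(M[1,0],M[0,0])).round(2),"z",M[:,2].round(4),"F",st["contact_force"].round(1),"w",round(st["gripper_width"],1),"q",st["joints"].round(2))
E
python3 - <<'E'
from h import *
z=np.load("top0.npz");K,c=z["K"],z["c"];D=np.load("top0.npy")
print(dep(K,c,(85,390),D),dep(K,c,(80,420),D))
show(); go([522,236,232],-87.5)
t=cv2.imread("pics/top0.png")
cv2.imwrite("pics/crophub.png",cv2.resize(t[230:325,415:515],(600,570),interpolation=cv2.INTER_CUBIC))
E
```

```text
[245.61426011 620.79614799  77.56728353] [184.05453843 626.36681788  83.43935631]
t 0.9 p [202.4 591.3 231.3] yawx -108.9 z [-0.  0. -1.] F [ 0.6 -0.2  0.1] w 85.5 q [ 1.5   0.38  0.01 -0.   -1.19 -0.26]
shift [ 23.26 -41.75  -0.07] rot [  0.    0.  -21.4]
```

View pics/crophub.png

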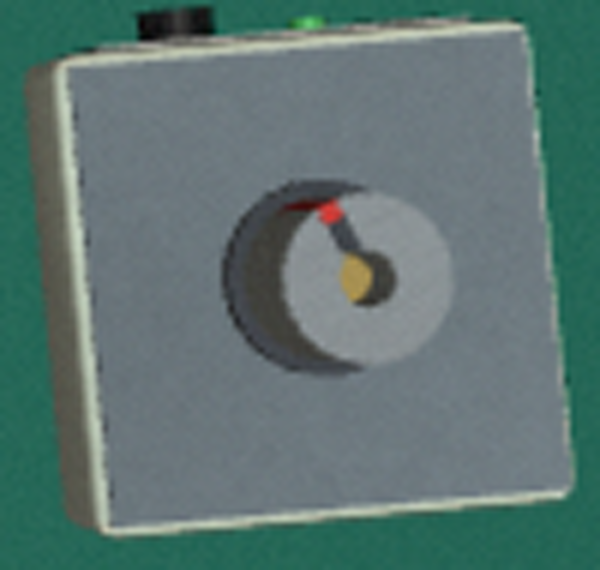

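Request:
{"name": "move_arm", "arguments": {
  "targets": [
    [23.3,-41.7,0,0,0,-21.4,0],
    [23.3,-41.7,0,0,0,-21.4,0],
    [23.3,-41.7,0,0,0,-21.4,0],
    [23.3,-41.7,0,0,0,-21.4,0],
    [23.3,-41.7,0,0,0,-21.4,0],
    [23.3,-41.7,0,0,0,-21.4,0],
    [23.3,-41.7,0,0,0,-21.4,0],
    [23.3,-41.7,0,0,0,-21.4,0],
    [23.3,-41.7,0,0,0,-21.4,0],
    [23.3,-41.7,0,0,0,-21.4,0]
  ]
}}

```text
clock: 2.15
position: [521.3, 235.9, 231.3]
ee_rot: [0.722, -0.692, -0.0, 0.0]
contact_force: [-0.7, 0.8, 0.0]
gripper_width: 85.3
```

Run:
```python
from h import *
st=arm.read_state();show(st)
n="wrist"
im,d=arm.get_image(n);cv2.imwrite(f"pics/wrist1.png",im);np.save(f"wrist1.npy",d)
K,c=cam(n,st);np.savez(f"wrist1.npz",K=K,c=c)
for t in ["spindle_grip","spindle_collar","dock_mouth"]:
    print(t,[(np.round(r["uv"],1),round(r["score"],2)) for r in arm.tip_of(t,n)])
show()
```

```text
t 2.15 p [521.3 235.9 231.3] yawx -87.51 z [-2.e-04  1.e-04 -1.e+00] F [-0.7  0.8  0. ] w 85.3 q [ 0.71  0.3  -0.12 -0.   -1.15  0.91]
spindle_grip [(array([321.5, 221.8]), 0.86)]
spindle_collar [(array([319.9, 210. ]), 0.75)]
dock_mouth [(array([276.3,  68.1]), 0.87)]
t 2.35 p [520.8 236.8 231.5] yawx -87.39 z [ 1.e-04  2.e-04 -1.e+00] F [ 0.5 -0.2 -0. ] w 85.6 q [ 0.71  0.29 -0.13 -0.   -1.15  0.91]
```

View pics/wrist1.png

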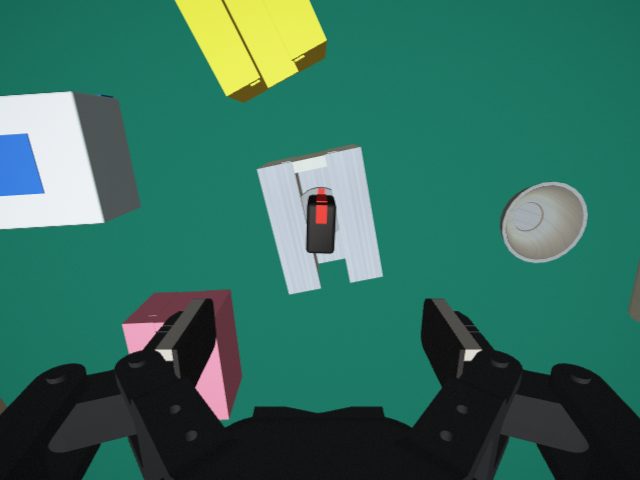

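```bash
cat >> h.py <<'E'
def cloud(K,c,D,box):
    u,v=np.meshgrid(np.arange(box[0],box[2]),np.arange(box[1],box[3]));z=D[v,u].astype(float)
    P=np.stack([(u-K[0,2])/K[0,0]*z,(v-K[1,2])/K[1,1]*z,z],-1)
    return P@c[:3,:3].T+c[:3,3], z>0,u,v
E
python3 - <<'E'
from h import *
z=np.load("wrist1.npz");K,c=z["K"],z["c"];D=np.load("wrist1.npy");im=cv2.imread("pics/wrist1.png")
P,ok,u,v=cloud(K,c,D,(250,140,400,300))
Z=P[...,2]
print(np.histogram(Z[ok],bins=np.arange(-10,140,5)))
m=ok&(Z>105)
q=P[m];print("top z",np.median(q[:,2]),len(q))
q=q[abs(q[:,2]-np.median(q[:,2]))<4]
r=cv2.minAreaRect(q[:,:2].astype(np.float32));print("handle rect",r,"mean",q.mean(0))
# red marks
hsv=cv2.cvtColor(im,cv2.COLOR_BGR2HSV)[140:300,250:400]
red=((hsv[...,0]<8)|(hsv[...,0]>172))&(hsv[...,1]>150)&(hsv[...,2]>100)
for lo,hi in ((100,140),(50,80)):
    mm=red&ok&(Z>lo)&(Z<hi);print("red",lo,mm.sum(),P[mm].mean(0).round(1) if mm.any() else None)
# dock top
m=ok&(Z>60)&(Z<75)
q=P[m];r=cv2.minAreaRect(q[:,:2].astype(np.float32));print("dock rect",r,np.median(q[:,2]))
print(cv2.boxPoints(r).round(1))
# collar
# triangulate with two views
zt=np.load("top0.npz");zs=np.load("scene0.npz")
rays=[ray(K,c,(321.5,221.8)),ray(zt["K"],zt["c"],(263.7,263)),ray(zs["K"],zs["c"],(320.4,223.8))]
print("tri grip w+t+s",tri(rays).round(1),"w+s",tri([rays[0],rays[2]]).round(1))
rays=[ray(K,c,(319.9,210)),ray(zt["K"],zt["c"],(267.7,260.7)),ray(zs["K"],zs["c"],(319.7,238.4))]
print("tri coll",tri(rays).round(1),tri([rays[0],rays[2]]).round(1))
cv2.imwrite("pics/c1.png",cv2.resize(im[140:300,250:400],(600,640)[:2],interpolation=cv2.INTER_CUBIC)[:600])
E
```

```text
(array([   0, 6918, 5130,   89,   40,   43,   39,   51,   49,   32,   31,
         36,   43,   96,  309, 8980,  376,    0,   24,   26,   29,   27,
         34,   28,  141, 1336,    0,    0,    0]), array([-10,  -5,   0,   5,  10,  15,  20,  25,  30,  35,  40,  45,  50,
        55,  60,  65,  70,  75,  80,  85,  90,  95, 100, 105, 110, 115,
       120, 125, 130, 135]))
top z 116.6160333379284 1505
handle rect ((524.8517456054688, 233.23556518554688), (40.58821105957031, 21.910953521728516), 0.8348414301872253) mean [525.80544406 233.30517194 116.59434586]
red 100 233 [537.2 233.7 117.1]
red 50 27 [544.1 233.9  61.5]
dock rect ((515.068359375, 230.82525634765625), (120.5579833984375, 90.12657928466797), 14.428579330444336) 68.73574504911124
[[445.5 259.4]
 [467.9 172.2]
 [584.7 202.2]
 [562.2 289.5]]
tri grip w+t+s [523.4 237.1  91.8] w+s [525.1 232.8  95.4]
tri coll [526.1 234.5  51.7] [524.5 233.7  50.6]
```

View pics/c1.png

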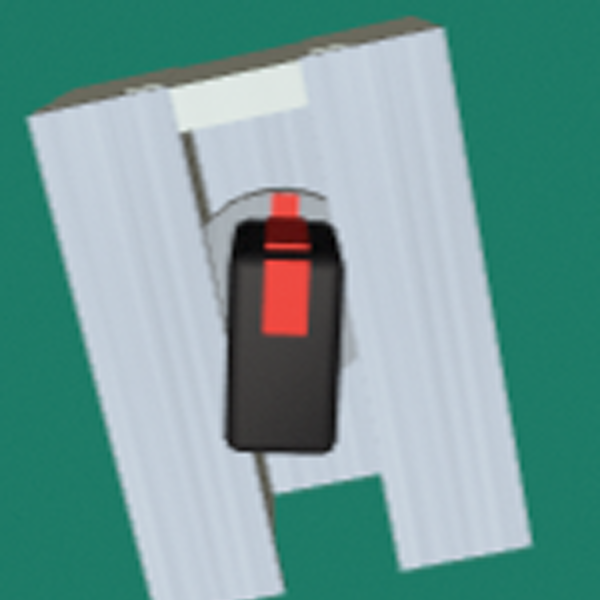

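The wrist picture shows the white dock, closed at the top near (312,160) and open at the bottom near (335,275), and the handle with its red mark at (321,220). Measurements:
- **Handle:** 40.6 x 21.9 mm, top at 116.6, so the grip centre is at z≈97, as expected.
- **Handle position:** (525, 233.3), yaw ≈1.2°. It sits 70 mm into the slot and 0.2 mm off its centreline, which fits the text.
- **Dock:** axis at 14.4°, mouth at (457, 216).

Next I'll descend.

Request:
{"name": "move_arm", "arguments": {
  "targets": [
    [0.26,-0.35,6,0,0,1.3,0],
    [0.26,-0.35,11,0,0,1.3,0],
    [0.26,-0.35,14,0,0,1.3,0],
    [0.26,-0.35,15.1,0,0,1.3,0],
    [0.26,-0.35,15.1,0,0,1.3,0]
  ]
}}

```text
clock: 2.98
position: [525.1, 233.9, 80.4]
ee_rot: [0.715, -0.699, 0.0, 0.0]
contact_force: [0.7, 0.8, 0.7]
gripper_width: 85.6
```

Run:
```python
from h import *
st=arm.read_state();show(st)
im,d=arm.get_image("wrist");cv2.imwrite(f"pics/wrist2.png",im)
```

```text
t 2.98 p [525.1 233.9  80.4] yawx -88.73 z [ 1.e-04 -3.e-04 -1.e+00] F [0.7 0.8 0.7] w 85.6 q [ 0.7   0.45 -0.31  0.   -0.81  0.89]
```

View pics/wrist2.png

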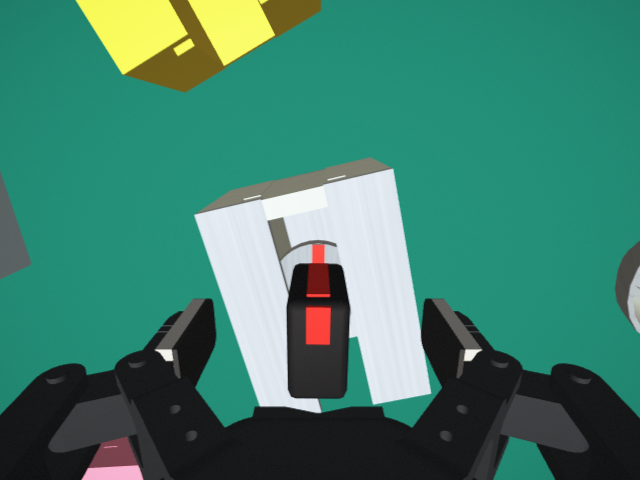

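The handle at (318,330) is centred between the pads at (200,330) and (437,330). I'll close on it.

Request:
{"name": "move_arm", "arguments": {
  "targets": [
    [0,0,0,0,0,0,255],
    [0,0,0,0,0,0,255],
    [0,0,0,0,0,0,255],
    [0,0,0,0,0,0,255],
    [0,0,0,0,0,0,255],
    [0,0,0,0,0,0,255]
  ]
}}

```text
clock: 3.78
position: [525.2, 233.5, 80.8]
ee_rot: [0.715, -0.7, 0.0, -0.0]
contact_force: [-2.0, -0.1, 4.5]
gripper_width: 21.0
```

Run:
```python
from h import *
st=arm.read_state();show(st);print(st["wrist_torque"])
```

```text
t 3.77 p [525.2 233.5  80.8] yawx -88.78 z [ 5.e-04  2.e-04 -1.e+00] F [-2.  -0.1  4.5] w 21.0 q [ 0.7   0.45 -0.31  0.   -0.81  0.89]
[0.02520698 0.26935943 0.02427581]
```

Gripped at 21 mm opening. I'll lift 1.5 mm, within the 3 mm play, and slide out along the slot axis, checking the force partway.

Request:
{"name": "move_arm", "arguments": {
  "targets": [
    [0,0,-0.15,0,0,0,255],
    [0.23,0.97,-0.15,0,0,0,255],
    [0.57,2.44,-0.15,0,0,0,255],
    [0.92,3.9,-0.15,0,0,0,255],
    [0.92,3.9,-0.15,0,0,0,255]
  ]
}}

```text
clock: 4.4
position: [484.6, 222.7, 81.9]
ee_rot: [0.715, -0.699, -0.0, 0.001]
contact_force: [0.8, 0.0, -3.3]
gripper_width: 21.3
```

Run:
```python
from h import *
st=arm.read_state();show(st);print(st["wrist_torque"])
im,d=arm.get_image("wrist");cv2.imwrite(f"pics/wrist3.png",im)
```

```text
t 4.4 p [484.6 222.7  81.9] yawx -88.76 z [-1.e-03 -6.e-04 -1.e+00] F [ 0.8  0.  -3.3] w 21.3 q [ 0.73  0.39 -0.41 -0.   -0.77  0.86]
[-0.00017418 -0.10171586 -0.01855633]
```

View pics/wrist3.png

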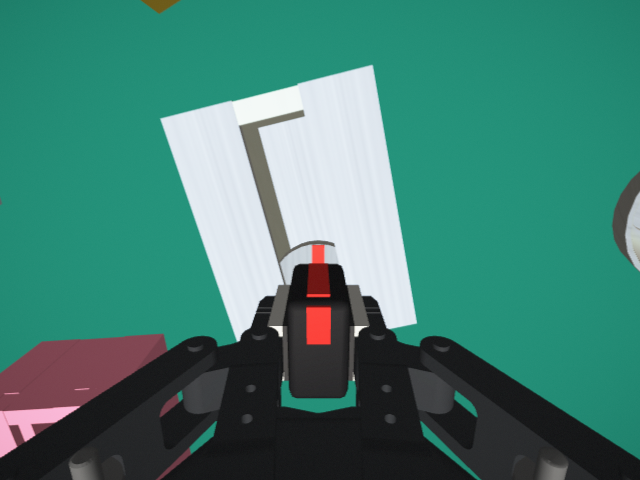

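Request:
{"name": "move_arm", "arguments": {
  "targets": [
    [0.57,2.44,0,0,0,0,255],
    [1.15,4.87,0,0,0,0,255],
    [1.83,7.79,0,0,0,0,255],
    [1.83,7.79,0,0,0,0,255],
    [1.83,7.79,-6,0,0,0,255],
    [1.83,7.79,-12,0,0,0,255],
    [1.83,7.79,-16,0,0,0,255],
    [1.83,7.79,-16,0,0,0,255]
  ]
}}

```text
clock: 5.45
position: [411.3, 205.3, 245.9]
ee_rot: [0.715, -0.7, 0.0, -0.005]
contact_force: [0.4, 0.7, -4.1]
gripper_width: 21.3
```

Run:
```python
from h import *
st=arm.read_state();show(st);print(st["wrist_torque"])
im,d=arm.get_image("wrist");cv2.imwrite(f"pics/wrist4.png",im)
go([500,-202,255],29-90-26,st)
```

```text
t 5.45 p [411.3 205.3 245.9] yawx -88.78 z [ 0.0079  0.0068 -0.9999] F [ 0.4  0.7 -4.1] w 21.3 q [ 0.82  0.08 -0.36  0.   -1.12  0.77]
[ 0.04790818 -0.03224388 -0.01788908]
shift [40.9  -8.01 -1.12] rot [-0.47  0.37 -1.78]
```

View pics/wrist4.png

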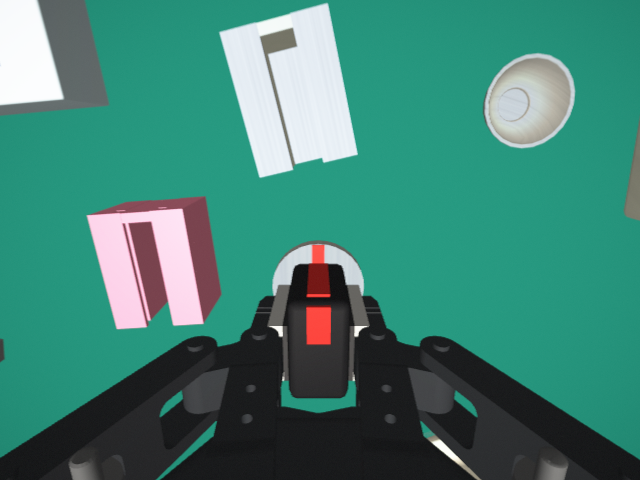

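Spindle out of the dock, hanging upright in the fingers at (318,320). Next I'll carry it to a spot short of the hub, turning it to about 29°, so the wrist camera can see the hub.

Request:
{"name": "move_arm", "arguments": {
  "targets": [
    [45.1,-0.25,0,0,0,-27.8,255],
    [45.1,-0.25,0,0,0,-27.8,255],
    [45.1,-0.25,0,0,0,-27.8,255],
    [45.1,-0.25,0,0,0,-27.8,255],
    [45.1,-0.25,0,0,0,-27.8,255],
    [45.1,-0.25,0,0,0,-27.8,255],
    [45.1,-0.25,0,0,0,-27.8,255],
    [45.1,-0.25,0,0,0,-27.8,255],
    [45.1,-0.25,0,0,0,-27.8,255],
    [45.1,-0.25,0,0,0,-27.8,255],
    [45.1,-0.25,0,0,0,-27.8,255],
    [45.1,-0.25,0,0,0,-27.8,255]
  ]
}}

```text
clock: 7.0
position: [420.9, -246.6, 241.8]
ee_rot: [0.862, -0.507, 0.0, -0.0]
contact_force: [0.9, -0.5, -2.8]
gripper_width: 21.2
```

```bash
cat > look.py <<'E'
import sys
from h import *
k=sys.argv[1]
sts=[];ims=[];
st=arm.read_state();im,D=arm.get_image("wrist");st2=arm.read_state()
show(st);show(st2);print(st["wrist_torque"].round(3))
K,c=cam("wrist",st2);cv2.imwrite(f"pics/w{k}.png",im);np.save(f"w{k}.npy",D);np.savez(f"w{k}.npz",K=K,c=c)
for t in sys.argv[2:]:
    for r in arm.tip_of(t,"wrist"):
        print(t,np.round(r["uv"],1),round(r["score"],2),"at z120",atz(K,c,r["uv"],120).round(1))
E
python3 look.py 5 hub_mouth spindle_collar spindle_grip
```

```text
t 7.0 p [ 420.9 -246.6  241.8] yawx -60.9 z [ 1.e-04  1.e-04 -1.e+00] F [ 0.9 -0.5 -2.8] w 21.2 q [-0.2   0.14 -0.3  -0.   -1.13  2.27]
t 7.05 p [ 420.9 -246.7  241.9] yawx -60.91 z [ 3.e-04  0.e+00 -1.e+00] F [ 0.   0.6 -2.2] w 21.6 q [-0.2   0.14 -0.3  -0.   -1.13  2.28]
[-0.03   0.005 -0.016]
hub_mouth [323.9 108.7] 0.87 at z120 [ 500.7 -207.7  120. ]
spindle_grip [317.8 327.5] 0.59 at z120 [ 345.9 -288.9  120. ]
```

View pics/w5.png

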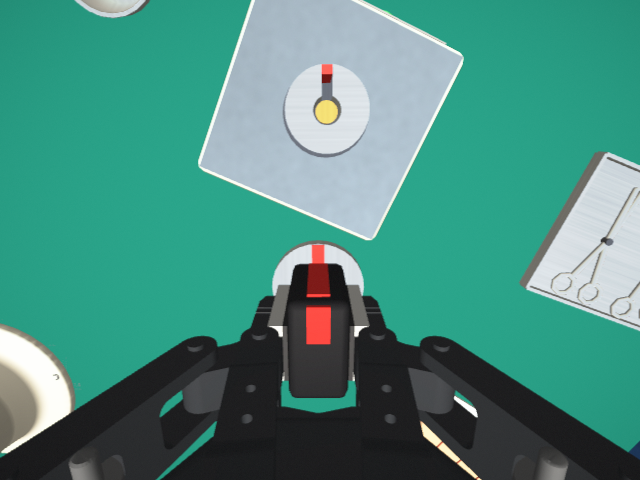

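```bash
cat > hub.py <<'E'
import sys
from h import *
k=sys.argv[1]; box=tuple(map(int,sys.argv[2:6]))
z=np.load(f"w{k}.npz");K,c=z["K"],z["c"];D=np.load(f"w{k}.npy");im=cv2.imread(f"pics/w{k}.png")
P,ok,u,v=cloud(K,c,D,box);Z=P[...,2]
m=(ok&(Z>112)&(Z<128)).astype(np.uint8)
print("hub z",np.median(Z[m>0]).round(2))
cs,h=cv2.findContours(m,cv2.RETR_CCOMP,cv2.CHAIN_APPROX_NONE)
def fit(P2):
    A=np.c_[2*P2,np.ones(len(P2))];s=np.linalg.lstsq(A,(P2**2).sum(1),rcond=None)[0]
    return s[:2],np.sqrt(s[2]+s[:2]@s[:2])
i=max(range(len(cs)),key=lambda i:cv2.contourArea(cs[i]))
pix=cs[i][:,0]+[box[0],box[1]]
W=np.array([atz(K,c,p,120)[:2] for p in pix]);print("outer circle",fit(W))
# bore and keyway walls from image: gray levels, unprojected at z=120 by dark/brass hole mask inside the top face
ctr,_=fit(W)
hsv=cv2.cvtColor(im,cv2.COLOR_BGR2HSV)[box[1]:box[3],box[0]:box[2]]
red=((hsv[...,0]<8)|(hsv[...,0]>172))&(hsv[...,1]>120)&ok&(Z>117)
XY=np.array([atz(K,c,(a,b),120)[:2] for a,b in zip(u[red],v[red])]);
print("red",len(XY),XY.mean(0).round(1),"yaw",np.degrees(np.arctan2(*(XY.mean(0)-ctr)[::-1])).round(2),"r",np.linalg.norm(XY.mean(0)-ctr).round(1))
hole=np.array([atz(K,c,(a,b),120)[:2] for a,b in zip(u.ravel(),v.ravel())]).reshape(u.shape+(2,))
r=np.linalg.norm(hole-ctr,axis=-1)
# holes: inside r<25 and depth below face
hm=(r<26)&ok&(Z<117)
q=hole[hm]-ctr; far=q[(np.linalg.norm(q,axis=1)>12)]
print("keyway px",len(far),"yaw",np.degrees(np.arctan2(far[:,1].mean(),far[:,0].mean())).round(2))
near=hm&(r<14); 
cs2,_=cv2.findContours((hm).astype(np.uint8),cv2.RETR_EXTERNAL,cv2.CHAIN_APPROX_NONE)
i=max(range(len(cs2)),key=lambda i:cv2.contourArea(cs2[i]))
W=np.array([atz(K,c,p+np.array(box[:2]),120)[:2] for p in cs2[i][:,0]]);kd=far.mean(0)/np.linalg.norm(far.mean(0))
W=W[(W-ctr)@kd<4];print("bore circle",fit(W))
if len(sys.argv)>6:
    cv2.imwrite(f"pics/{sys.argv[6]}",cv2.resize(im[box[1]:box[3],box[0]:box[2]],(600,600*(box[3]-box[1])//(box[2]-box[0])),interpolation=cv2.INTER_CUBIC))
E
python3 hub.py 5 270 50 385 165 hub5.png
python3 - <<'E'
from h import *
# scene/top checks
zt=np.load("top0.npz");zs=np.load("scene0.npz");zw=np.load("w5.npz")
print(tri([ray(zw["K"],zw["c"],(326,110)),ray(zt["K"],zt["c"],(473.6,275.4))]).round(1))
E
```

```text
hub z 119.92
outer circle (array([ 501.22954976, -210.12247624]), np.float64(29.652407893915484))
red 105 [ 523.9 -196.7] yaw 30.7 r 26.4
keyway px 195 yaw 29.83
bore circle (array([ 501.04262514, -210.19695641]), np.float64(9.49068474991094))
[ 502.2 -209.4   99.1]
```

View pics/hub5.png

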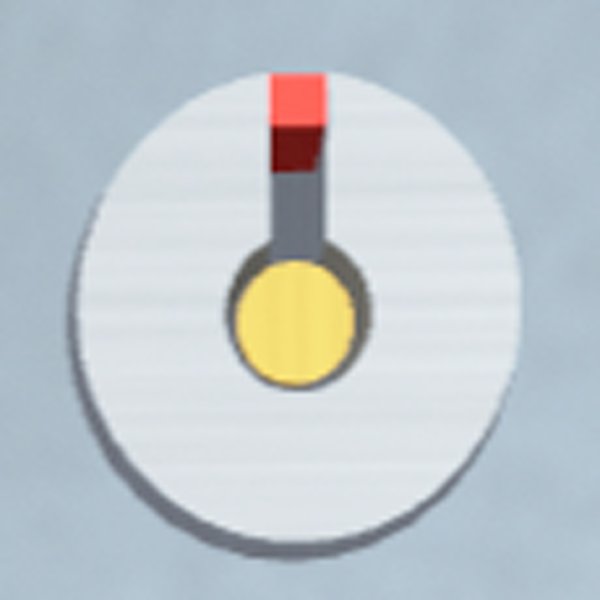

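```bash
cat > sp.py <<'E'
import sys
from h import *
k=sys.argv[1]
z=np.load(f"w{k}.npz");K,c=z["K"],z["c"];D=np.load(f"w{k}.npy");im=cv2.imread(f"pics/w{k}.png")
T=c@np.linalg.inv(np.array(arm.camera_params("wrist")["mount"]))
P,ok,u,v=cloud(K,c,D,(260,230,380,410))
Q=(P-T[:3,3])@T[:3,:3]   # tool coords
hsv=cv2.cvtColor(im,cv2.COLOR_BGR2HSV)[230:410,260:380]
red=((hsv[...,0]<8)|(hsv[...,0]>172))&(hsv[...,1]>120)&ok
zz=Q[...,2]
m=red&(zz<-30);print("handle red top: tool",Q[m].mean(0).round(2),m.sum(), "x range",np.percentile(Q[m][:,0],[2,98]).round(1),"y",np.percentile(Q[m][:,1],[2,98]).round(1))
m=red&(zz>10);print("collar red: tool",Q[m].mean(0).round(2),m.sum(),"y",np.percentile(Q[m][:,1],[2,98]).round(1))
t=ok&(abs(Q[...,0])<13)&(zz<-30)&(zz>-42)
q=Q[t];mz=np.median(q[:,2]);q=q[abs(q[:,2]-mz)<1.5];print("top z",mz.round(2),"x",np.percentile(q[:,0],[1,99]).round(1),"y",np.percentile(q[:,1],[1,99]).round(1))
# collar visible rim: circle fit
gray=ok&(zz>12)&(zz<35)&(Q[...,1]<-12)
q=Q[gray];print("collar top z",np.median(q[:,2]).round(2),len(q))
q=q[abs(q[:,2]-np.median(q[:,2]))<3]
pts=[]
for x in np.arange(-14,15,1.):
    s=q[abs(q[:,0]-x)<.6]
    if len(s)>3: pts.append((x,s[:,1].min()))
pts=np.array(pts)
from scipy.optimize import least_squares
f=least_squares(lambda p:np.hypot(pts[:,0]-p[0],pts[:,1]-p[1])-23,[0,0],loss="soft_l1")
print("collar ctr tool (R23)",f.x.round(2),"rms",np.sqrt((f.fun**2).mean()).round(2))
E
python3 sp.py 5
```

```text
handle red top: tool [  0.52 -11.95 -36.24] 1111 x range [-3.6  4.6] y [-19.8  -3.4]
collar red: tool [  0.32 -16.66  19.31] 214 y [-21.2 -12.2]
top z -35.99 x [-11.6  12.6] y [-18.2  19.4]
collar top z 20.0 1253
collar ctr tool (R23) [0.63 1.03] rms 0.16
```

The picture shows the hub's bore at (326,110) with the keyway pointing straight up the image, parallel to the spindle's red marks at (318,320). The hub top measures z = 119.9, radius 29.7, bore about 9.5 — all as stated. I'll take a second, closer view.

Request:
{"name": "move_arm", "arguments": {
  "targets": [
    [0.67,-2.8,4.6,0,0,-0.5,255],
    [0.67,-2.8,4.6,0,0,-0.5,255],
    [0.67,-2.8,4.6,0,0,-0.5,255],
    [0.67,-2.8,4.6,0,0,-0.5,255]
  ]
}}

```text
clock: 7.7
position: [448.9, -240.0, 197.2]
ee_rot: [0.864, -0.504, 0.001, -0.0]
contact_force: [0.6, -1.1, -3.0]
gripper_width: 21.0
```

```bash
python3 look.py 6 hub_mouth; python3 sp.py 6; python3 hub.py 6 250 90 400 240 hub6.png
```

```text
t 7.7 p [ 448.9 -240.   197.2] yawx -60.5 z [ 2.5e-03 -9.0e-04 -1.0e+00] F [ 0.6 -1.1 -3. ] w 21.0 q [-0.17  0.22 -0.33  0.   -1.03  2.26]
t 7.75 p [ 448.8 -240.   197.2] yawx -60.51 z [ 2.6e-03 -7.0e-04 -1.0e+00] F [-0.2  0.6 -3.4] w 21.5 q [-0.17  0.22 -0.33  0.   -1.03  2.26]
[-0.016  0.058  0.056]
hub_mouth [314.9 154.1] 0.76 at z120 [ 500.7 -209.3  120. ]
handle red top: tool [  0.5  -11.94 -36.23] 1112 x range [-3.6  4.6] y [-19.8  -3.5]
collar red: tool [  0.32 -16.65  19.36] 215 y [-21.1 -12.3]
top z -35.98 x [-11.5  12.5] y [-18.2  19.4]
collar top z 20.03 1251
collar ctr tool (R23) [0.42 1.05] rms 0.15
hub z 119.74
outer circle (array([ 501.0659895, -209.8779462]), np.float64(29.63279737025946))
red 132 [ 523.9 -196.7] yaw 30.07 r 26.3
keyway px 263 yaw 29.46
bore circle (array([ 501.27100503, -209.80182098]), np.float64(9.562722533424578))
```

View pics/w6.png

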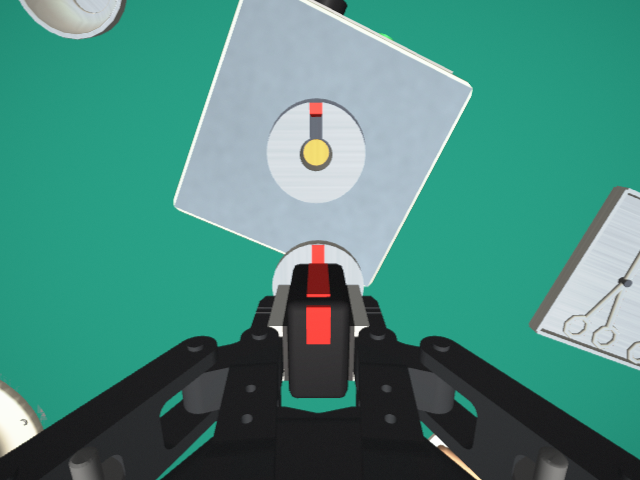

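Both views agree on the hub: (501.1, −209.9), keyway ≈29.6°, with the spindle key at 29.5°. Next I'll move over the bore with the tip about 11 mm above the hub.

Request:
{"name": "move_arm", "arguments": {
  "targets": [
    [-0.09,-3,0,0,0,0,255],
    [-0.09,-6.12,0,0,0,0,255],
    [-0.09,-6.12,0,0,0,0,255],
    [-0.09,-6.12,0,0,0,0,255]
  ]
}}

```text
clock: 8.3
position: [500.8, -208.8, 196.0]
ee_rot: [0.864, -0.504, -0.0, -0.0]
contact_force: [-0.3, 0.4, -3.5]
gripper_width: 21.0
```

Run:
```python
from h import *
for i in range(2):
    st=arm.read_state();show(st)
    im,D=arm.get_image("scene" if i else "top")
    if i: s=im
    else: t=im
x=cv2.resize(t[220:330,415:515],(400,440),interpolation=cv2.INTER_CUBIC);y=cv2.resize(s[320:430,120:220],(400,440),interpolation=cv2.INTER_CUBIC)
cv2.imwrite("pics/c7.png",np.hstack([x,y]));cv2.imwrite("pics/s7.png",s)
show()
```

```text
t 8.3 p [ 500.8 -208.8  196. ] yawx -60.5 z [-1.e-04  1.e-04 -1.e+00] F [-0.3  0.4 -3.5] w 21.0 q [-0.1   0.27 -0.25 -0.   -1.05  2.18]
t 8.35 p [ 500.6 -209.   196. ] yawx -60.52 z [-2.e-04  0.e+00 -1.e+00] F [ 0.3 -0.1 -3. ] w 21.5 q [-0.1   0.27 -0.25 -0.   -1.05  2.18]
t 8.4 p [ 500.6 -209.1  196. ] yawx -60.53 z [-1.e-04 -0.e+00 -1.e+00] F [-0.1  0.2 -1.9] w 21.3 q [-0.1   0.27 -0.25  0.   -1.05  2.18]
```

View pics/c7.png

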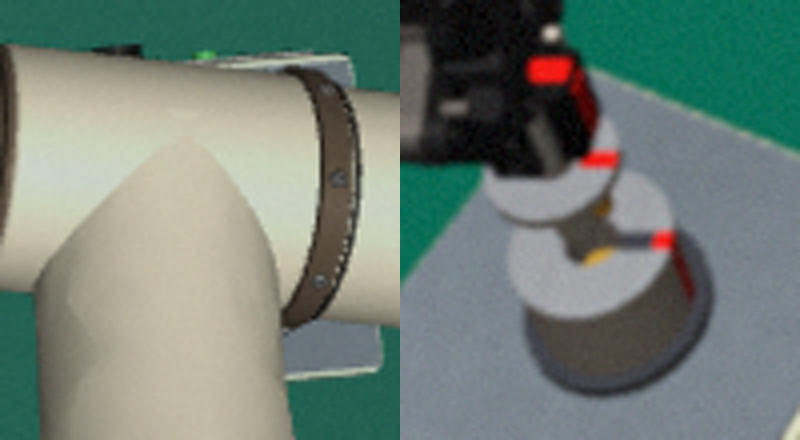

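Request:
{"name": "move_arm", "arguments": {
  "targets": [
    [0.05,-0.09,0.4,0,0,0,255],
    [0.05,-0.09,0.9,0,0,0,255],
    [0.05,-0.09,1.3,0,0,0,255],
    [0.05,-0.09,1.6,0,0,0,255],
    [0.05,-0.09,1.8,0,0,0,255],
    [0.05,-0.09,1.8,0,0,0,255]
  ]
}}

```text
clock: 9.15
position: [502.3, -208.8, 177.7]
ee_rot: [0.864, -0.504, -0.0, 0.0]
contact_force: [0.0, 0.7, -1.8]
gripper_width: 21.2
```

Run:
```python
from h import *
st=arm.read_state();show(st);print(st["wrist_torque"])
s,_=arm.get_image("scene");cv2.imwrite("pics/c8.png",cv2.resize(s[320:430,120:220],(400,440),interpolation=cv2.INTER_CUBIC))
show()
```

```text
t 9.15 p [ 502.3 -208.8  177.7] yawx -60.49 z [-3.e-04  0.e+00 -1.e+00] F [ 0.   0.7 -1.8] w 21.2 q [-0.1   0.29 -0.27 -0.   -1.01  2.18]
[ 0.01834438  0.0220398  -0.01476699]
t 9.2 p [ 502.4 -208.8  177.8] yawx -60.49 z [ 0.e+00 -1.e-04 -1.e+00] F [ 0.4 -1.2 -2. ] w 21.1 q [-0.1   0.29 -0.27  0.   -1.01  2.18]
```

View pics/c8.png

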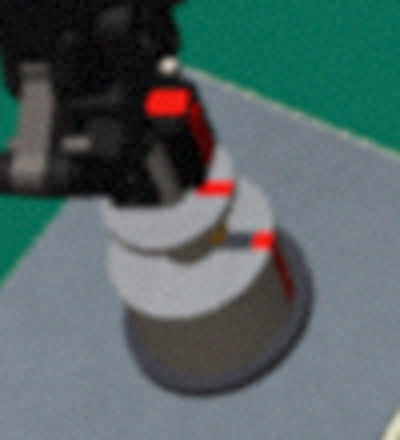

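The nose is in the bore with no resistance, and the brass key at (215,237) lines up with the keyway. I'll continue past key contact.

Request:
{"name": "move_arm", "arguments": {
  "targets": [
    [0,0,0.2,0,0,0,255],
    [0,0,0.4,0,0,0,255],
    [0,0,0.6,0,0,0,255],
    [0,0,0.8,0,0,0,255],
    [0,0,0.8,0,0,0,255]
  ]
}}

```text
clock: 9.82
position: [502.2, -208.8, 169.6]
ee_rot: [0.864, -0.504, -0.0, 0.0]
contact_force: [0.2, -0.0, -3.4]
gripper_width: 21.1
```

Run:
```python
from h import *
st=arm.read_state();show(st);print(st["wrist_torque"])
s,_=arm.get_image("scene");cv2.imwrite("pics/c9.png",cv2.resize(s[320:430,120:220],(400,440),interpolation=cv2.INTER_CUBIC))
show()
```

```text
t 9.82 p [ 502.2 -208.8  169.6] yawx -60.5 z [-5.e-04  1.e-04 -1.e+00] F [ 0.2 -0.  -3.4] w 21.1 q [-0.1   0.3  -0.28 -0.   -0.99  2.18]
[0.0041726  0.04474704 0.00898075]
t 9.88 p [ 502.3 -208.8  169.7] yawx -60.5 z [-1.e-04 -0.e+00 -1.e+00] F [ 0.4  0.5 -2.7] w 21.0 q [-0.1   0.3  -0.28  0.   -0.99  2.18]
```

View pics/c9.png

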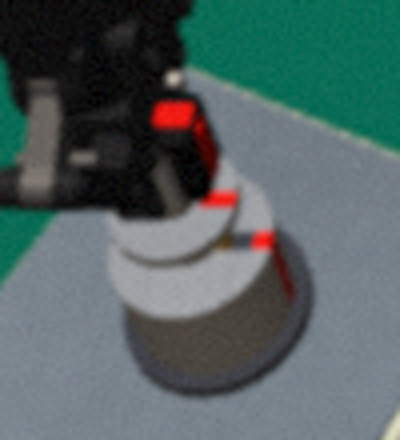

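Request:
{"name": "move_arm", "arguments": {
  "targets": [
    [0,0,0.4,0,0,0,255],
    [0,0,0.8,0,0,0,255],
    [0,0,1.2,0,0,0,255],
    [0,0,1.6,0,0,0,255],
    [0,0,2.0,0,0,0,255],
    [0,0,2.0,0,0,0,255]
  ]
}}

```text
clock: 10.62
position: [502.5, -208.8, 149.9]
ee_rot: [0.864, -0.504, 0.0, 0.0]
contact_force: [-1.2, 0.9, 4.1]
gripper_width: 21.3
```

Run:
```python
from h import *
st=arm.read_state();show(st);print(st["wrist_torque"])
```

```text
t 10.62 p [ 502.5 -208.8  149.9] yawx -60.49 z [ 3.e-04 -2.e-04 -1.e+00] F [-1.2  0.9  4.1] w 21.3 q [-0.1   0.32 -0.31  0.   -0.94  2.18]
[ 0.47930978  0.40398971 -0.0175576 ]
```

Request:
{"name": "move_arm", "arguments": {
  "targets": [
    [0,0,0.15,0,0,0,255],
    [0,0,0.3,0,0,0,255],
    [0,0,0.4,0,0,0,255],
    [0,0,0.4,0,0,0,255]
  ]
}}

```text
clock: 11.12
position: [502.5, -208.8, 145.9]
ee_rot: [0.864, -0.504, 0.0, -0.0]
contact_force: [-1.4, 2.1, 3.2]
gripper_width: 21.4
```

```bash
python3 - <<'E'
from h import *
st=arm.read_state();show(st);print(st["wrist_torque"])
s,_=arm.get_image("scene");cv2.imwrite("pics/c10.png",cv2.resize(s[320:430,120:220],(400,440),interpolation=cv2.INTER_CUBIC))
show()
E
python3 look.py 10; python3 sp.py 10
```

```text
t 11.12 p [ 502.5 -208.8  145.9] yawx -60.49 z [ 3.e-04 -2.e-04 -1.e+00] F [-1.4  2.1  3.2] w 21.4 q [-0.1   0.33 -0.31  0.   -0.93  2.18]
[ 0.48620056  0.43055343 -0.01943899]
t 11.18 p [ 502.5 -208.8  146. ] yawx -60.49 z [ 4.e-04 -2.e-04 -1.e+00] F [-0.7  1.6  4.3] w 21.5 q [-0.1   0.33 -0.31  0.   -0.93  2.18]
t 11.18 p [ 502.5 -208.8  146. ] yawx -60.49 z [ 4.e-04 -2.e-04 -1.e+00] F [-0.7  1.6  4.3] w 21.5 q [-0.1   0.33 -0.31  0.   -0.93  2.18]
t 11.22 p [ 502.5 -208.8  146. ] yawx -60.49 z [ 4.e-04 -1.e-04 -1.e+00] F [-1.4  1.7  4.6] w 21.2 q [-0.1   0.33 -0.31  0.   -0.93  2.18]
[ 0.482  0.397 -0.021]
handle red top: tool [  0.53 -11.98 -36.27] 1116 x range [-3.6  4.6] y [-19.9  -3.5]
collar red: tool [  0.11 -19.68  22.  ] 356 y [-26.6 -12.4]
top z -36.01 x [-11.7  12.5] y [-18.1  19.5]
collar top z 25.44 2760
collar ctr tool (R23) [ 0.2  -4.94] rms 0.95
```

View pics/c10.png

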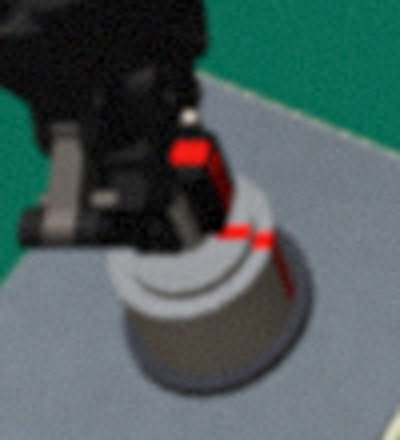

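View pics/w10.png

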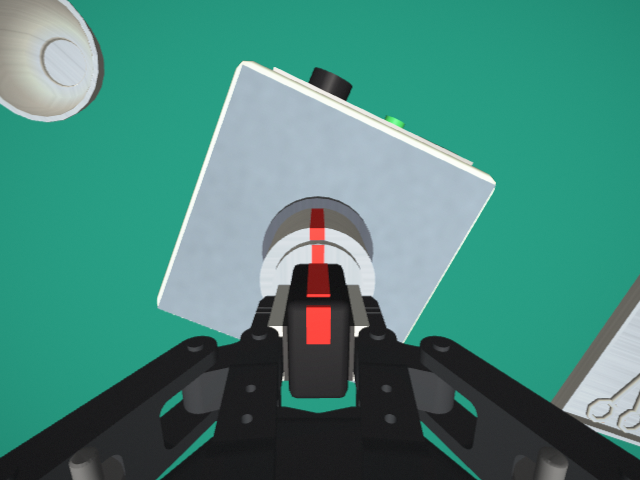

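The key is aligned and the collar is almost on the hub, with no slip in the grip. I'll measure the remaining gap and press further until the force rises.

Request:
{"name": "move_arm", "arguments": {
  "targets": [
    [0,0,0.05,0,0,0,255],
    [0,0,0.1,0,0,0,255],
    [0,0,0.1,0,0,0,255]
  ]
}}

```text
clock: 11.6
position: [502.5, -208.8, 145.8]
ee_rot: [0.864, -0.504, 0.0, -0.0]
contact_force: [-2.1, 1.8, 9.2]
gripper_width: 21.8
```

```bash
cat > gap.py <<'E'
import sys
from h import *
k=sys.argv[1];z=np.load(f"w{k}.npz");K,c=z["K"],z["c"];D=np.load(f"w{k}.npy")
P,ok,u,v=cloud(K,c,D,(270,225,370,262));Z=P[...,2]
for row in range(225,262,3):
    r=row-225; print(row,[Z[r,x].round(1) for x in (20,30,38,60,70,80)])
E
python3 look.py 11; python3 sp.py 11|grep top; python3 gap.py 11
```

```text
t 11.6 p [ 502.5 -208.8  145.8] yawx -60.48 z [ 7.e-04 -4.e-04 -1.e+00] F [-2.1  1.8  9.2] w 21.8 q [-0.1   0.33 -0.31  0.   -0.93  2.18]
t 11.65 p [ 502.5 -208.8  145.8] yawx -60.48 z [ 6.e-04 -4.e-04 -1.e+00] F [-2.8  2.5  8.1] w 21.3 q [-0.1   0.33 -0.31  0.   -0.93  2.18]
[ 0.839  0.807 -0.051]
handle red top: tool [  0.52 -11.91 -36.3 ] 1107 x range [-3.6  4.6] y [-19.7  -3.5]
top z -36.03 x [-11.6  12.5] y [-18.1  19.5]
collar top z 25.27 2748
225 [np.float64(100.1), np.float64(110.5), np.float64(113.6), np.float64(114.2), np.float64(106.1), np.float64(90.0)]
228 [np.float64(107.7), np.float64(116.4), np.float64(120.4), np.float64(120.2), np.float64(113.3), np.float64(99.7)]
231 [np.float64(113.7), np.float64(120.9), np.float64(119.8), np.float64(120.7), np.float64(118.5), np.float64(107.0)]
234 [np.float64(119.9), np.float64(118.7), np.float64(119.8), np.float64(119.3), np.float64(119.6), np.float64(114.4)]
237 [np.float64(120.0), np.float64(119.7), np.float64(120.1), np.float64(119.9), np.float64(120.5), np.float64(120.4)]
240 [np.float64(118.7), np.float64(119.2), np.float64
[... 198 characters left out ...]
64(120.7), np.float64(124.4), np.float64(125.6), np.float64(126.8), np.float64(120.6), np.float64(118.7)]
249 [np.float64(122.0), np.float64(126.0), np.float64(124.9), np.float64(125.6), np.float64(126.5), np.float64(120.0)]
252 [np.float64(125.2), np.float64(125.8), np.float64(126.3), np.float64(125.9), np.float64(126.3), np.float64(119.9)]
255 [np.float64(125.8), np.float64(125.0), np.float64(125.1), np.float64(125.8), np.float64(125.8), np.float64(125.3)]
258 [np.float64(126.6), np.float64(126.6), np.float64(126.5), np.float64(125.2), np.float64(126.2), np.float64(125.3)]
261 [np.float64(288.3), np.float64(125.2), np.float64(125.5), np.float64(125.3), np.float64(126.1), np.float64(125.1)]
```

The collar top is at 125.8 and the hub top at 119.9, a difference of 5.9 mm, which matches the 6 mm collar. The force has also jumped, so the collar is seated. I'll add a little push for margin and let it settle.

Request:
{"name": "move_arm", "arguments": {
  "targets": [
    [0,0,0.05,0,0,0,255],
    [0,0,0.1,0,0,0,255],
    [0,0,0.1,0,0,0,255],
    [0,0,0.1,0,0,0,255],
    [0,0,0.1,0,0,0,255],
    [0,0,0.1,0,0,0,255]
  ]
}}

```text
clock: 12.4
position: [502.5, -208.8, 145.8]
ee_rot: [0.864, -0.503, 0.001, 0.0]
contact_force: [-4.3, 3.2, 13.1]
gripper_width: 21.2
```

```bash
python3 look.py 12; python3 sp.py 12|grep top; python3 gap.py 12 | sed -n '1,4p;10,13p'
python3 - <<'E'
from h import *
s,_=arm.get_image("scene");cv2.imwrite("pics/c12.png",cv2.resize(s[320:430,120:220],(400,440),interpolation=cv2.INTER_CUBIC))
st=arm.read_state();show(st);print(abs(st["joint_vel"]).max())
E
```

```text
t 12.4 p [ 502.5 -208.8  145.8] yawx -60.46 z [ 1.1e-03 -7.0e-04 -1.0e+00] F [-4.3  3.2 13.1] w 21.2 q [-0.1   0.33 -0.31  0.   -0.93  2.18]
t 12.45 p [ 502.5 -208.8  145.8] yawx -60.46 z [ 1.e-03 -7.e-04 -1.e+00] F [-4.4  2.9 12.6] w 21.1 q [-0.1   0.33 -0.31  0.   -0.93  2.18]
[ 1.16   1.301 -0.084]
handle red top: tool [  0.52 -11.98 -36.26] 1120 x range [-3.6  4.6] y [-19.8  -3.3]
top z -36.03 x [-11.6  12.6] y [-18.2  19.4]
collar top z 25.25 2749
225 [np.float64(99.1), np.float64(111.1), np.float64(114.3), np.float64(111.8), np.float64(106.7), np.float64(91.3)]
228 [np.float64(107.5), np.float64(117.0), np.float64(119.2), np.float64(119.6), np.float64(113.4), np.float64(99.7)]
231 [np.float64(116.9), np.float64(119.6), np.float64(118.7), np.float64(119.4), np.float64(119.3), np.float64(107.3)]
234 [np.float64(118.5), np.float64(120.1), np.float64(120.1), np.float64(119.9), np.float64(120.3), np.float64(114.3)]
252 [np.float64(125.6), np.float64(125.6), np.float64(126.1), np.float64(125.6), np.float64(125.7), np.float64(119.4)]
255 [np.float64(127.0), np.float64(127.0), np.float64(125.6), np.float64(125.6), np.float64(126.1), np.float64(124.8)]
258 [np.float64(124.9), np.float64(126.2), np.float64(124.9), np.float64(124.6), np.float64(126.0), np.float64(126.8)]
261 [np.float64(126.0), np.float64(124.7), np.float64(125.9), np.float64(125.9), np.float64(126.9), np.float64(126.2)]
t 12.5 p [ 502.5 -208.8  145.8] yawx -60.46 z [ 1.e-03 -7.e-04 -1.e+00] F [-4.   3.8 13.4] w 21.0 q [-0.1   0.33 -0.31  0.   -0.93  2.18]
0.0015463010101843862
```

View pics/c12.png

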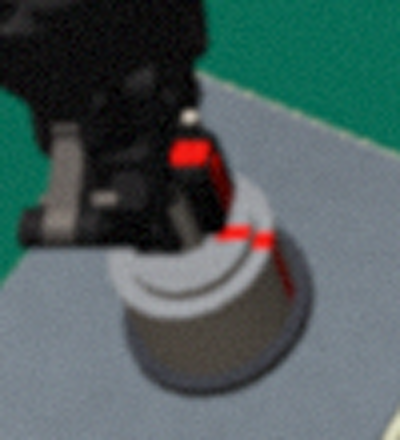

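The collar lies flat on the hub, with its red mark at (233,233) in line with the hub's red strip at (263,241). The arm is at rest, so I'll hand it in.

Run:
```python
from h import *
print(arm.job_done());show()
```

```text
the job is handed in; nothing more can be done
None
the job is handed in; nothing more can be done
```

I gripped the spindle by its handle and slid it out of the open end of the white dock. I then turned it about 28°, pushed it down into the hub with the key in the keyway, and handed it in at 12.5 s. The gripper was still holding it pressed down. The hand-in gave no verdict.

**Last checks:**
- **Home:** the collar's top stood 5.9 mm above the hub face, which matches its 6 mm thickness. The TCP stopped at z = 145.8 mm and did not go lower when I pushed further.
- **Holding down:** the upward force rose to about 13 N (more than the spring alone gives) and the arm was at rest.
- **Grip and tilt:** the handle had not slipped in the fingers, and the tool's tilt was about 0.001 rad.
- **Key:** the collar's red mark was in line with the hub's red strip.
- **Other objects:** the jar, dish and glove box were never approached, but I took no final picture to check them.

**Disagreements:**
- **Sideways load:** a force of about 5 N remained at the end, as the commanded centre was about 1 mm off the bore, within its clearance.
- **Network errors:** the network confused the dock mouth with the lookalikes, so I took the dock's position from the depth images. One fit of the collar's centre in the final view also failed, because its window took in the hub; I did not use it.
- **Plunger:** its travel could not be read directly; I inferred it from the collar being seated.

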